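# Hold a trackball ball in its tray under the bench magnifier

## Robot

A 7-joint arm with a two-finger parallel gripper is mounted at the origin on a cart in front of the work surface, level with it; the furniture and walls round the work are solid. World frame = base frame: x ahead of the robot, y to its left, z up, the work surface at z = 0. Lengths are in m, angles in rad, forces in N, time in s.
With the tool pointing down it reaches from about 0.35 to 0.775 m from the base axis. Payload 3.1 kg.
Tool frame: the origin (TCP) lies at the very end of the fingers, on their centre line; the grasp point (between the pads) lies 19 mm behind it (env.grip_point_offset is the z of the grasp point in the tool frame, in m); z points along the fingers, y is the line along which they close (so a half turn about z gives the same grasp; the last joint's range is limited). The gripper opens to 85 mm and grips with 20 to 120 N. Pads are 22 mm wide; open, the fingers measure 114 mm over their backs; the gripper's body (76 mm by 85 mm) begins 54 mm behind the grasp point. The pads swing forward as they close: fully open they stand 13 mm farther back than shut.
Start: joints at [1.19, 0.311, 0.014, 1.512, -0.004, 1.319, -0.027], TCP at [0.183, -0.519, 0.21] pointing down, gripper open.
Joint ranges: [-2.7, 2.7], [-0.3, 1.91], [-1.27, 1.3], [0.12, 2.57], [-1.44, 4.58], [0.2, 2.03], [-3.05, 3.05]. Speed limits (rad/s): [2.79, 2.79, 3.14, 3.14, 3.14, 3.14, 3.14].

## Interface

Orientations are given as a 3x3 rotation matrix whose columns are the frame's x, y, z axes.
In Python, from bench import env gives the robot as it stands.
- The arm moves only by the tool step_arm, never from a script. Its argument "steps" is a list that holds one entry, the list of rows, each a list of 4 numbers: the shift along the world's x, y, z in m, then the turn about the world's z in degrees. A call has 1 to 8 rows; each row shifts and turns the commanded pose from where the row before left it; what a row does not reach is not made up. A row lasts 1/10 s, in which the tool goes at most 50 mm and 8.59 degrees, less where a joint would pass 70% of its speed; a pose out of reach is approached as far as the arm can. A call is refused whole if a number of a shift passes 0.05 or a number of a turn 8.59, either way. A call with a gripper value outside its range is refused whole. "gripper" is the opening in per cent of the stroke, from 0 (shut) to 100 (fully open), set as the call begins (left out, the last holds). The fingers move at their own pace and stop on an object; the grip force is fixed at half the most. Time passes only in rows, so rows that do not move let the fingers close. It gives the time, the measured TCP pose, the force, the opening and the grip force at its end, in the units of the state.
- env.state(): the state, without advancing time (a new reading comes with each control period).
- env.snapshot(name): name is "side" or "top" or "wrist"; returns (picture, depth): 384x512x3 uint8, red, green, blue; 384x512 float32, m along the optical axis (not along the pixel's ray), 0 where there is no reading.
- env.camera_model(name): a dict with "fx", "fy", "cx", "cy" (pixels), "view" (4x4, takes a point from world to camera coordinates). Camera axes: x right, y down, z forward; pixel columns grow to the right and rows downward; lengths in m; the calibration is good to about 2 mm. A picture is of the moment at which its call begins: read the wrist's pose just before it. camera_model takes no time and is no camera call; for the wrist camera it gives the pose at the moment of the call.
- env.finish_job(): hands the job in; it is judged then, once.
The state is a dict: "t": time; "joints": joint angles; "joint_vel": joint speeds; "effort": joint torques, N m; "position": TCP position; "tcp_rot": TCP orientation; "ft_force": force on the tool from outside, world axes, zero at the start; "moment": the same for the moment, N m; "opening": opening from 0.0 (shut) to 1.0 (fully open); "grasp_force": force on a finger pad.
Only numpy, scipy, OpenCV 4.12 (cv2) and the standard library are available. Lean on these libraries where they do the work, as an engineer would, in place of code of your own. Each camera call takes 0.05 s, during which the arm holds its last target. There are 200 camera calls.

## Task

The loose ball out of the trackball unit is to be looked at under the bench magnifier. Fold the magnifier's dust cover right back, then pick up the long-handled tray by its handle with the ball lying in it, and bring it level under the lens without touching the ball or letting it roll out of its ring pocket. Finish still holding the tray, level and still, with the ball centred under the lens and its centre about 80 mm below the middle of the lens, nothing else supporting the tray; leave the trackball unit, the screw dish and the toothbrush where they are.

Things in the scene. Friction and masses are not known exactly. Their poses are not given: they have to be found in the camera images.
- lens (a point): middle of the lens of the bench magnifier (fixed to the bench): a round white head, 96 mm across and 22 mm thick, lying level, its middle 200 mm above the bench. x points from the head back along the level arm to the post, 150 mm away (post 14 mm thick, 214 mm tall, collar 24 mm thick at its top; round foot 113 mm across), z up. The space under the head is free down to the bench
- cover (a joint): hinge of the dust cover, a grey disc 95 mm across and about 5 mm thick that lies on top of the lens head: 0 shut, grows as its front lifts up and back, 1.57 upright, 1.92 folded right back against its stop. The hinge is stiff and the cover stays where it is left; it takes about 0.5 N at the tab
- cover_tab (a point): grip point of the cover's tab, a tongue 16 mm wide, 8 mm thick, 36 mm long, that sticks out of the disc's rim on the side away from the post (30 mm clear of the rim; when shut it slopes up by 0.22 rad towards its end). The point lies in the middle of its free part, 116 mm from the hinge line and, when shut, 6 mm above it. Axes turn with the cover: x from the tab towards the hinge, y along the hinge line, z out of the cover's upper face
- cover_hinge (a point): middle of the cover's hinge line, 215 mm above the bench at the rear rim of the lens head; the line runs along y of lens; the axes turn with the cover
- tray: long-handled ball tray, loose, about 0.11 kg, with an aluminium pan 80 mm across and 10 mm high; origin at the centre of the pan's underside, x points from the handle to the pan, z up. In the pan's middle a ring 3 mm high above the pan's floor, 26 mm wide inside, makes the pocket the ball lies in; the ball has 3 mm of play there and climbs out if the tray tips by more than about 30 degrees or is jerked
- tray_grip (a point): centre of the tray's black handle, half-way up: a straight bar 110 mm long (along the tray's x), 14 mm wide, 17 mm tall, its middle 127 mm behind the pan's centre and 30 mm above the underside. A wire foot stands under its rear end, 41 mm behind this point; the neck to the pan begins 50 mm ahead of it
- pocket (a point): where the ball's centre lies when it rests in the middle of the pocket: on the pan's axis, 20 mm above the tray's underside; axes as the tray's
- ball_center (a point): centre of the loose ball, dark plastic, 34 mm across, about 0.04 kg; its axes turn as it rolls and mean nothing
- unit_center (a point): bystander: opened trackball unit, a grey block 76 x 76 x 36 mm with an empty round socket, loose; its centre
- screw_dish: bystander: small round white dish, 54 mm across, 31 mm high, loose; origin at the centre of its underside
- old_toothbrush: bystander: green toothbrush, 150 mm long (along its y), 11 mm wide, 15 mm high, loose; origin at the centre of its underside
Mind the look-alikes: they are no part of the job. Leave any brown or turquoise look-alike of the part that bears ball_center alone.

How it is judged:
On the way, in this order (a step that is already met when the one before it is completed fails the run):
1. the cover is folded up, at least upright (value of joint cover above 1.4 rad), for 0.2 s.
2. the tray is off the bench with the ball in its pocket (height (world z) of tray above 0.03 m and distance between ball_center and pocket below 0.01 m), for 0.2 s.
At the end, for the whole second after the job is handed in: The cover stands at 1.4 rad or more; the ball lies in the ring pocket (its centre within 10 mm of the pocket's), within 18 mm sideways of the lens axis and 55 to 105 mm below the lens's middle; the tray is level within 0.12 rad (7 degrees), at rest, carried by the fingers alone (value of joint cover above 1.4 rad and horizontal distance between ball_center and lens below 0.018 m and z of ball_center in the frame of lens between -0.105 and -0.055 m and distance between ball_center and pocket below 0.01 m and angle between tray's own z axis and vertical below 0.12 rad and linear speed of tray below 0.03 m/s and angular speed of tray below 0.3 rad/s and contact force between the fingers and tray above 1 N and contact force between magnifier and tray below 0.2 N); the arm keeps its last pose, push and grip.
It fails at once if the ball leaves its pocket (distance between ball_center and pocket above 0.013 m).
It fails at once if the fingers touch the ball (contact force between the fingers and ball above 0.5 N).
It fails at once if a bystander is pushed more than 25 mm (distance of any of unit_center, screw_dish, old_toothbrush from where it was at the start of the episode above 0.025 m).
It also fails if it takes over 61 s, if anything falls off the work surface, if the arm or the gripper's body presses on something with over 40 N, if the wrist force passes 120 N, or if a joint passes its speed limit or range.

## Working session

There is one attempt and no reset: what is moved stays moved. The work goes in short steps, Python scripts to look and compute and a tool call to move; the robot and the scene stay as the last step left them, time stands still between calls to the robot, and variables do not carry over. Pictures are saved under pics/ and viewed, at most 10 in all, crops included, and the job is handed in when it is done.

Besides the shell and the picture viewer there is one more tool, called after "Emit:" as name([rows], argument=value, ...), one row to a line, values as JSON. step_arm: Moves the arm, as the interface text tells. Its arguments: {"type":"object","properties":{"steps":{"type":"array"},"gripper":{"type":"number"}},"required":["steps"]}

```bash
mkdir -p pics; ls
cat > h.py <<'E'
import numpy as np, cv2
from bench import env
def snap(n,f=None):
    m=env.camera_model(n); p,d=env.snapshot(n)
    if f: cv2.imwrite('pics/'+f,p[:,:,::-1])
    return p,d,m
def cloud(d,m):
    v,u=np.mgrid[:d.shape[0],:d.shape[1]]
    c=np.stack([(u-m['cx'])/m['fx']*d,(v-m['cy'])/m['fy']*d,d,np.ones_like(d)],-1)
    return (c@np.linalg.inv(m['view']).T)[...,:3]
E
python3 - <<'E'
from h import *
for n in ['top','side']:
    p,d,m=snap(n); np.savez(n+'.npz',p=p,d=d,**m); 
    cv2.imwrite(f'pics/{n}1.png',p[:,:,::-1])
    print(n,np.round(np.linalg.inv(m['view']),3).tolist(),m['fx'])
s=env.state();print(s['t'],s['position'],s['tcp_rot'],s['ft_force'],env.grip_point_offset)
E
```

```text
pics
top [[0.018, -0.997, 0.077, 0.477], [-1.0, -0.017, 0.011, 0.023], [-0.01, -0.077, -0.997, 1.286], [0.0, 0.0, 0.0, 1.0]] 442.0749085514403
side [[-0.995, -0.056, 0.081, 0.464], [-0.098, 0.518, -0.85, 0.932], [0.006, -0.854, -0.521, 0.696], [0.0, 0.0, 0.0, 1.0]] 358.8597165191066
0.1 [ 0.18253241 -0.51807565  0.20882431] [[ 9.43145465e-01  3.32379296e-01 -7.96880456e-04]
 [ 3.32380239e-01 -9.43143378e-01  1.98637295e-03]
 [-9.13432826e-05 -2.13830596e-03 -9.99997710e-01]] [-0.25110867  0.03103806  0.72011055] -0.0187
```

View pics/top1.png

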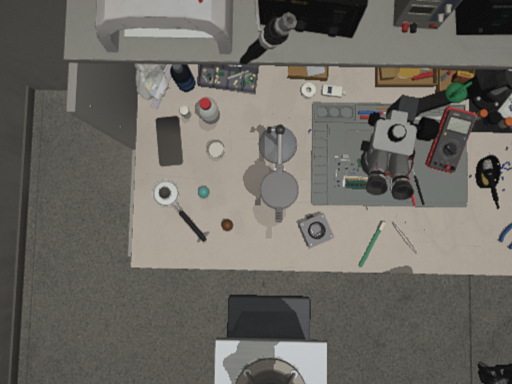

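View pics/side1.png

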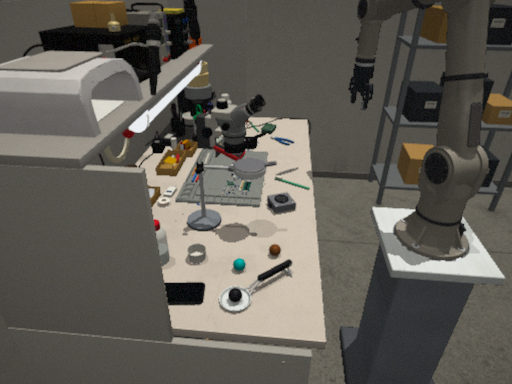

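The top view shows the magnifier head at (280,190), its post at (278,145) and its tab at (278,213). The tray pan is at (166,193), with its handle running to (203,238). There are three candidate balls: dark in the pan (167,193), turquoise at (203,191) and brown at (227,225). The dark one in the tray fits. I'll measure next and check that with an enlarged crop.

Run:
```python
from h import *
z=np.load('top.npz');p,d=z['p'],z['d'];P=cloud(d,z)
def rep(n,mask):
    q=P[mask]; c=np.median(q,0); xy=q[:,:2].astype(np.float32)
    print(n,len(q),'med',c.round(4),'rect',[np.round(a,3) for a in cv2.minAreaRect(xy)],'circ',[np.round(a,3) for a in cv2.minEnclosingCircle(xy)])
def box(u0,u1,v0,v1):
    m=np.zeros(d.shape,bool);m[v0:v1,u0:u1]=1;return m
hi=(P[...,2]>.205)&(P[...,2]<.245)
rep('head',box(255,305,165,230)&hi)
rep('disc',box(255,305,165,207)&hi)
tab=box(265,295,209,230)&hi; rep('tab',tab); print(np.c_[P[tab]].round(3)[::4].tolist())
rep('post',box(255,300,120,165)&(P[...,2]>.18))
g=p.max(-1)
hd=box(172,212,205,245)&(g<70)&(P[...,2]>.02);rep('handle',hd)
q=P[hd];c=q.mean(0);w=np.linalg.svd(q[:,:2]-c[:2])[2][0];s=(q[:,:2]-c[:2])@w;print('dir',w,'range',s.min(),s.max(),c, 'ends',c[:2]+w*s.min(),c[:2]+w*s.max(), P[hd][:,2].max())
rep('ball',box(155,177,182,204)&(g<80)&(P[...,2]>.015))
rep('pan',box(145,185,172,212)&(P[...,2]>.004))
rep('unit',box(290,340,205,250)&(P[...,2]>.02))
for n,b in dict(teal=(195,212,183,199),brown=(219,236,217,233),dish=(204,228,138,160)).items(): rep(n,box(*b)&(P[...,2]>.012))
cr=np.hstack([cv2.resize(p[165:250,140:245],None,fx=5,fy=5),]);cv2.imwrite('pics/crop1.png',cr[:,:,::-1])
```

```text
head 1333 med [ 0.5669 -0.0105  0.2183] rect [array([ 0.56 , -0.011]), array([0.111, 0.104]), np.float64(42.305)] circ [array([ 0.559, -0.011]), np.float64(0.069)]
disc 1232 med [ 0.5696 -0.0104  0.2181] rect [array([ 0.569, -0.012]), array([0.093, 0.096]), np.float64(46.705)] circ [array([ 0.575, -0.011]), np.float64(0.053)]
tab 78 med [ 0.5039 -0.0102  0.2259] rect [array([ 0.504, -0.01 ]), array([0.029, 0.012]), np.float64(0.685)] circ [array([ 0.504, -0.01 ]), np.float64(0.016)]
[[0.518, -0.004, 0.221], [0.519, -0.014, 0.22], [0.516, -0.009, 0.222], [0.513, -0.004, 0.225], [0.514, -0.014, 0.223], [0.511, -0.009, 0.225], [0.509, -0.004, 0.221], [0.509, -0.014, 0.224], [0.506, -0.009, 0.228], [0.504, -0.004, 0.225], [0.504, -0.014, 0.226], [0.502, -0.009, 0.225], [0.499, -0.004, 0.224], [0.499, -0.014, 0.227], [0.497, -0.009, 0.228], [0.494, -0.004, 0.23], [0.494, -0.014, 0.232], [0.492, -0.009, 0.229], [0.489, -0.004, 0.227], [0.49, -0.014, 0.23]]
post 280 med [ 0.6986 -0.0092  0.2064] rect [array([0.603, 0.001]), array([0.042, 0.251]), np.float64(89.599)] circ [array([0.602, 0.00
[... 602 characters left out ...]
 ]), np.float64(82.741)] circ [array([0.55 , 0.194]), np.float64(0.187)]
unit 603 med [ 0.4706 -0.1233  0.0302] rect [array([ 0.458, -0.077]), array([0.087, 0.184]), np.float64(14.514)] circ [array([ 0.465, -0.075]), np.float64(0.099)]
teal 108 med [0.5732 0.1997 0.0284] rect [array([0.536, 0.116]), array([0.218, 0.032]), np.float64(65.815)] circ [array([0.528, 0.119]), np.float64(0.11)]
brown 108 med [0.4806 0.1294 0.0282] rect [array([0.481, 0.084]), array([0.031, 0.122]), np.float64(1.856)] circ [array([0.482, 0.084]), np.float64(0.061)]
dish 74 med [0.713  0.176  0.0256] rect [array([0.7  , 0.168]), array([0.051, 0.05 ]), np.float64(0.481)] circ [array([0.7  , 0.168]), np.float64(0.027)]
```

View pics/crop1.png

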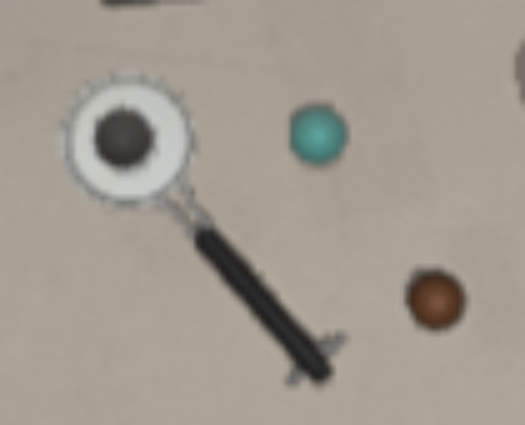

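The crop confirms it: the dark ball lies in the pan's ring at (124,138), and the turquoise and brown balls are look-alikes lying loose on the bench. Next I'll move above the tab.

Emit:
step_arm([
  [[0.02,0.032,0.02,-2],[0.02,0.032,0.02,-3],[0.02,0.032,0.02,-3],[0.02,0.032,0.02,-3],[0.02,0.032,0.02,-3],[0.02,0.032,0.02,-3],[0.02,0.032,0.02,-2.4],[0.02,0.032,0.01,0]],
], gripper=60)

```text
t: 0.9
position: [0.3438, -0.2615, 0.3613]
tcp_rot: [[1.0, -0.001, 0.002], [-0.001, -1.0, -0.002], [0.002, 0.002, -1.0]]
ft_force: [1.7, -0.5, 0.4]
opening: 0.601
grasp_force: 0.0
```

Emit:
step_arm([
  [[0.02,0.032,0.005,0],[0.02,0.032,0,0],[0.02,0.032,0,0],[0.02,0.032,0,0],[0.02,0.032,0,0],[0.02,0.032,0,0],[0.02,0.032,0,0],[0.014,0.028,0,0]],
])

```text
t: 1.7
position: [0.4974, -0.0088, 0.3641]
tcp_rot: [[1.0, 0.002, -0.001], [0.002, -1.0, 0.001], [-0.001, -0.001, -1.0]]
ft_force: [-0.3, -0.3, 0.6]
opening: 0.596
grasp_force: 0.0
```

Run:
```python
from h import *
s=env.state();print(s['t'],s['position'],s['tcp_rot'].round(3).tolist(),s['opening'],s['joints'])
p,d,m=snap('wrist','w1.png');P=cloud(d,m);np.savez('w1.npz',p=p,d=d,P=P)
print(np.linalg.inv(m['view']).round(3).tolist(),m['fx'])
z=P[...,2];ok=d>0
hi=ok&(z>.205)&(z<.245)&(abs(P[...,0]-.56)<.1)&(abs(P[...,1])<.1)
q=P[hi];print(len(q))
t=q[q[:,0]<.512];print('tab x',t[:,0].min(),'y',np.percentile(t[:,1],[1,50,99]))
r=q[q[:,0]>.525];print('disc',cv2.minEnclosingCircle(r[:,:2].astype(np.float32)),r[:,1].min(),r[:,1].max())
for x in np.arange(.484,.53,.004):
    b=q[abs(q[:,0]-x)<.002]
    if len(b): print(round(x,3),len(b),b[:,1].min().round(4),b[:,1].max().round(4),np.median(b[:,2]).round(4))
```

```text
1.7 [ 0.49741952 -0.00878412  0.36408714] [[1.0, 0.002, -0.001], [0.002, -1.0, 0.001], [-0.001, -0.001, -1.0]] 0.5961737124354708 [ 0.37217815  0.20304301 -0.4896103   1.30089999  0.0945358   1.66152589
 -1.6696028 ]
[[0.001, -0.955, -0.297, 0.573], [-1.0, -0.001, -0.0, -0.008], [-0.0, 0.297, -0.955, 0.53], [0.0, 0.0, 0.0, 1.0]] 291.39569158013296
8056
tab x 0.4887699614783945 y [-0.01617466 -0.00870722 -0.00124054]
disc ((0.5905022621154785, -0.008533930405974388), 0.06949028372764587) -0.05635164359019467 0.038169784221744496
0.488 17 -0.0162 -0.0012 0.2302
0.492 56 -0.0162 -0.0013 0.2302
0.496 60 -0.0162 -0.0012 0.2295
0.5 57 -0.0162 -0.0012 0.2285
0.504 63 -0.0162 -0.0012 0.2274
0.508 56 -0.0162 -0.0012 0.2265
0.512 58 -0.0161 -0.0012 0.2254
0.516 59 -0.0161 -0.0012 0.2243
0.52 77 -0.0248 0.0064 0.2231
0.524 154 -0.0333 0.0159 0.2201
0.528 180 -0.0374 0.0211 0.2204
```

View pics/w1.png

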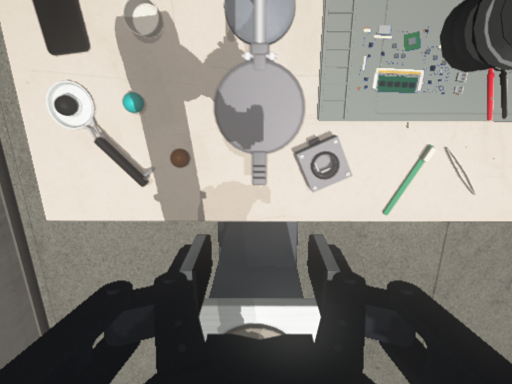

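The wrist view shows the tab at (259,168), its hinge at (259,58), and the tray at (70,103) with its handle running to (145,180). The tool already stands over the tab in x and y, so I'll descend and pinch it.

Emit:
step_arm([
  [[0,0,-0.04,0],[0,0,-0.04,0],[0,0,-0.04,0],[0,0,-0.024,0],[0,0,-0.01,0],[0,0,0,0]],
])

```text
t: 2.35
position: [0.4957, -0.011, 0.2095]
tcp_rot: [[1.0, 0.0, -0.003], [0.0, -1.0, 0.0], [-0.003, -0.0, -1.0]]
ft_force: [0.2, -0.5, 0.1]
opening: 0.6
grasp_force: 0.0
```

Emit:
step_arm([
  [[0,0,0,0],[0,0,0,0],[0,0,0,0],[0,0,0,0],[0,0,0,0],[0,0,0,0]],
], gripper=0)

```text
t: 2.95
position: [0.4969, -0.0107, 0.211]
tcp_rot: [[1.0, 0.0, 0.0], [0.0, -1.0, -0.0], [0.0, 0.0, -1.0]]
ft_force: [-0.1, 0.3, 1.0]
opening: -0.002
grasp_force: 0.0
```

Run:
```python
import numpy as np
r=np.hypot(.122,.008);p0=np.arctan2(.008,.122);f=lambda t:np.array([.122-r*np.cos(t+p0),r*np.sin(t+p0)-.008])
th=np.linspace(0,1.95,25);a=np.array([f(t) for t in th]);print((np.diff(a,axis=0)).round(3).tolist())
```

```text
[[0.001, 0.01], [0.002, 0.01], [0.003, 0.01], [0.003, 0.009], [0.004, 0.009], [0.005, 0.009], [0.006, 0.008], [0.006, 0.008], [0.007, 0.007], [0.007, 0.007], [0.008, 0.006], [0.008, 0.005], [0.009, 0.005], [0.009, 0.004], [0.009, 0.003], [0.01, 0.002], [0.01, 0.002], [0.01, 0.001], [0.01, 0.0], [0.01, -0.001], [0.01, -0.002], [0.01, -0.002], [0.009, -0.003], [0.009, -0.004]]
```

The fingers shut fully without catching anything, so I need to look.

Run:
```python
from h import *
s=env.state();print(s['position'],s['grasp_force'])
p,d,m=snap('side')
w=np.array([.5,-.01,.22,1]);c=m['view']@w;u,v=m['fx']*c[0]/c[2]+m['cx'],m['fy']*c[1]/c[2]+m['cy'];print(u,v)
u,v=int(u),int(v)
a=cv2.resize(p[v-50:v+70,u-60:u+60],(560,560),interpolation=cv2.INTER_CUBIC)
cv2.imwrite('pics/s2.png',a[:,:,::-1])
```

```text
[ 0.49692351 -0.01074875  0.2110039 ] 0.0
271.1582368098313 163.78838286859735
```

View pics/s2.png

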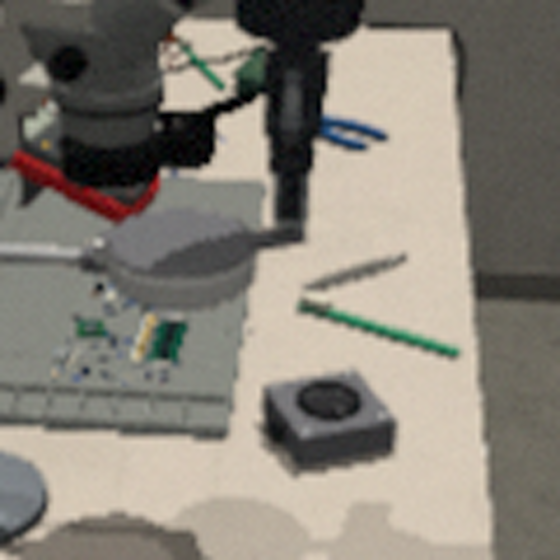

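Run:
```python
from h import *
p,d,m=snap('side');P=cloud(d,m)
for w in ([.497,-.0107,.211],[.497,-.0107,.23],[.4885,-.0087,.225],[.518,-.0087,.22],[.4885,-.0007,.225]):
    c=m['view']@np.array(w+[1]);u,v=m['fx']*c[0]/c[2]+m['cx'],m['fy']*c[1]/c[2]+m['cy'];print(w,round((u-211.)*560/120),round((v-113)*560/120),u,v)
for v in range(150,172,1):
    print(v,[tuple((P[v,u]*1000).astype(int)) +(int(p[v,u].mean()),) for u in (266,270,272,274,276)])
p,d,m=snap('wrist');P=cloud(d,m);np.savez('w2.npz',p=p,P=P)
k=(d>0)&(abs(P[...,1]+.009)<.004)&(P[...,0]<.56)&(P[...,0]>.47)&(P[...,2]>.15)
q=P[k];q=q[np.argsort(q[:,0])];
for x in np.arange(.476,.54,.004):
    b=q[abs(q[:,0]-x)<.002]
    if len(b):print(round(x,3),len(b),np.percentile(b[:,2],[0,50,100]).round(3))
```

```text
[0.497, -0.0107, 0.211] 285 250 272.089607272107 166.46826488284972
[0.497, -0.0107, 0.23] 286 222 272.31198784555505 160.66304567377827
[0.4885, -0.0087, 0.225] 299 232 275.13033412325007 162.65292097285152
[0.518, -0.0087, 0.22] 252 237 264.9954792085455 163.68040324015868
[0.4885, -0.0007, 0.225] 299 237 275.004538111245 163.88991578278416
150 [(np.int64(548), np.int64(-593), np.int64(-5), 196), (np.int64(503), np.int64(19), np.int64(277), 64), (np.int64(497), np.int64(19), np.int64(277), 19), (np.int64(492), np.int64(19), np.int64(278), 22), (np.int64(486), np.int64(21), np.int64(279), 54)]
151 [(np.int64(547), np.int64(-580), np.int64(-4), 170), (np.int64(504), np.int64(-5), np.int64(262), 80), (np.int64(498), np.int64(2), np.int64(266), 29), (np.int64(492), np.int64(3), np.int64(267), 18), (np.int64(487), np.int64(-1), np.int64(265), 69)]
152 [(np.int64(546), np.int64(-561), np.int64(0), 135), (np.int64(504), np.int64(-2), np.int64(260), 80), (np.int64(498), np.int64(0), np.int64(262), 25), (np.int64(492), np.int64(3), np.int64(264), 21), (np.int64(487), np.int64(0), np.int64(2
[... 4638 characters left out ...]
(np.int64(534), np.int64(-379), np.int64(-1), 180), (np.int64(517), np.int64(-380), np.int64(0), 197), (np.int64(509), np.int64(-384), np.int64(-2), 198), (np.int64(501), np.int64(-382), np.int64(-1), 199), (np.int64(493), np.int64(-384), np.int64(-1), 198)]
0.484 9 [0.27  0.282 0.285]
0.488 162 [0.27  0.282 0.289]
0.492 173 [0.27  0.281 0.29 ]
0.496 147 [0.27  0.28  0.283]
0.5 144 [0.27  0.28  0.301]
0.504 282 [0.225 0.272 0.308]
0.508 2549 [0.225 0.31  0.324]
0.512 204 [0.223 0.227 0.311]
0.516 136 [0.223 0.225 0.311]
0.52 106 [0.221 0.224 0.226]
0.524 112 [0.219 0.221 0.224]
0.528 96 [0.219 0.22  0.222]
0.532 96 [0.219 0.22  0.222]
0.536 100 [0.219 0.221 0.222]
0.54 99 [0.219 0.221 0.222]
```

Run:
```python
from h import *
z=np.load('w1.npz');P=z['P'];d=z['d']
k=(d>0)&(abs(P[...,0]-.497)<.03)&(P[...,2]>.3)&(abs(P[...,1])<.06)
q=P[k];print('w1 finger z pct',np.percentile(q[:,2],[0,1,5,20]).round(3))
lo=q[q[:,2]<q[:,2].min()+.01];print(lo.min(0),lo.max(0))
z=np.load('w2.npz');p=z['p'];P=z['P']
k=(abs(P[...,0]-.497)<.03)&(P[...,2]>.2)&(abs(P[...,1])<.03);v,u=np.nonzero(k);print(u.min(),u.max(),v.min(),v.max())
cv2.imwrite('pics/w2c.png',cv2.resize(p[80:280,160:360],(600,600),interpolation=cv2.INTER_CUBIC)[:,:,::-1])
```

```text
w1 finger z pct [0.39  0.398 0.415 0.443]
[ 0.48680403 -0.04606528  0.38965064] [0.50955223 0.02951046 0.39963165]
98 349 187 383
```

View pics/w2c.png

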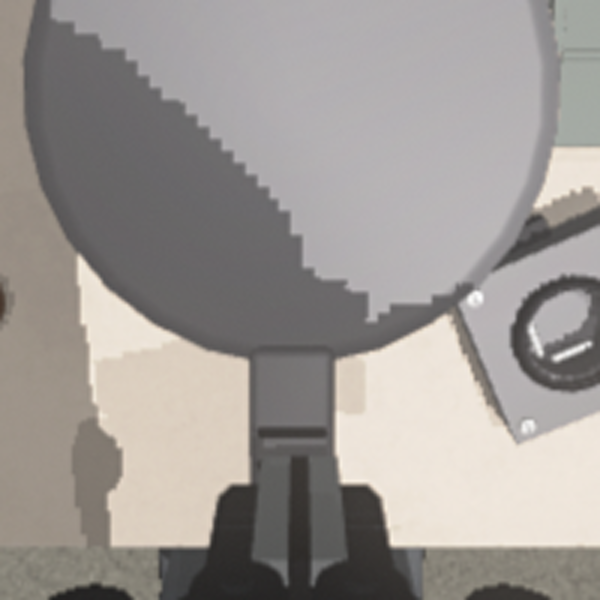

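The side and wrist views agree: the fingertips shut just above the tab, so the real tips are about 20 mm higher than the reported TCP. I'll reopen, go 22 mm lower and close again.

Emit:
step_arm([
  [[0,0.002,0,0],[0,0,0,0],[0,0,0,0],[0,0,0,0],[0,0,-0.01,0],[0,0,-0.012,0],[0,0,0,0]],
], gripper=60)

```text
t: 3.8
position: [0.4948, -0.009, 0.1862]
tcp_rot: [[1.0, 0.0, -0.005], [0.0, -1.0, 0.0], [-0.005, -0.0, -1.0]]
ft_force: [0.4, -0.7, 0.5]
opening: 0.601
grasp_force: 0.0
```

Emit:
step_arm([
  [[0,0,0,0],[0,0,0,0],[0,0,0,0],[0,0,0,0],[0,0,0,0]],
], gripper=0)

```text
t: 4.3
position: [0.4971, -0.0093, 0.1891]
tcp_rot: [[1.0, -0.0, 0.001], [-0.0, -1.0, -0.001], [0.001, 0.001, -1.0]]
ft_force: [0.7, -0.6, 0.4]
opening: 0.169
grasp_force: 59.0
```

The tab is gripped, with an opening of about 14 mm and 59 N. Now I'll lift it along the arc.

Emit:
step_arm([
  [[0.001,0,0.01,0],[0.002,0,0.01,0],[0.003,0,0.01,0],[0.003,0,0.009,0],[0,0,0,0]],
])

```text
t: 4.8
position: [0.5079, -0.0093, 0.229]
tcp_rot: [[1.0, -0.0, 0.004], [-0.0, -1.0, -0.0], [0.004, 0.0, -1.0]]
ft_force: [5.7, -1.2, -6.4]
opening: 0.167
grasp_force: 58.8
```

Emit:
step_arm([
  [[0.004,0,0.009,0],[0.005,0,0.009,0],[0.006,0,0.008,0],[0.006,0,0.008,0],[0.007,0,0.007,0],[0.007,0,0.007,0],[0.008,0,0.006,0],[0,0,0,0]],
])

```text
t: 5.6
position: [0.549, -0.0093, 0.2799]
tcp_rot: [[1.0, 0.0, -0.003], [0.0, -1.0, 0.0], [-0.003, -0.0, -1.0]]
ft_force: [4.2, -0.6, -12.3]
opening: 0.164
grasp_force: 58.8
```

Forces are small, so I'll continue along the arc.

Emit:
step_arm([
  [[0.008,0,0.005,0],[0.009,0,0.005,0],[0.009,0,0.004,0],[0.009,0,0.003,0],[0.01,0,0.002,0],[0.01,0,0.002,0],[0.01,0,0.001,0],[0,0,0,0]],
])

```text
t: 6.4
position: [0.6123, -0.0094, 0.3018]
tcp_rot: [[1.0, -0.001, -0.007], [-0.001, -1.0, -0.001], [-0.007, 0.001, -1.0]]
ft_force: [-1.7, -1.0, -11.1]
opening: 0.152
grasp_force: 58.5
```

Emit:
step_arm([
  [[0.01,0,0,0],[0.01,0,-0.001,0],[0.01,0,-0.002,0],[0.01,0,-0.002,0],[0.009,0,-0.003,0],[0,0,0,0]],
])

```text
t: 7.0
position: [0.6631, -0.0093, 0.2956]
tcp_rot: [[1.0, -0.0, -0.0], [-0.0, -1.0, -0.0], [-0.0, 0.0, -1.0]]
ft_force: [-2.1, -1.7, -4.3]
opening: 0.109
grasp_force: 58.3
```

Run:
```python
from h import *
s=env.state();print(s['position'],s['ft_force'],s['grasp_force'])
p,d,m=snap('side')
cv2.imwrite('pics/s3.png',cv2.resize(p[80:240,170:330],(560,560),interpolation=cv2.INTER_CUBIC)[:,:,::-1])
```

```text
[ 0.66313132 -0.00925345  0.29556266] [-2.09111634 -1.66767165 -4.32327722] 58.32538962364197
```

View pics/s3.png

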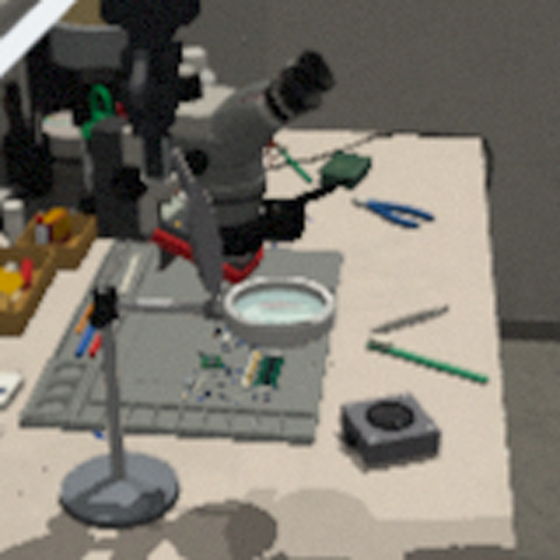

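The cover is folded back past upright: the disc leans rearward at (195,220) and the lens at (278,305) is clear. I'll release it, rise, and measure the tray from the pictures already taken.

Emit:
step_arm([
  [[0,0,0,0],[0,0,0,0],[0,0,0,0],[0,0,0.02,0],[0,0,0.03,0],[-0.02,0.02,0.02,0],[-0.03,0.03,0,0],[-0.03,0.03,0,0]],
], gripper=60)

```text
t: 7.85
position: [0.5826, 0.073, 0.3675]
tcp_rot: [[1.0, -0.0, 0.004], [-0.0, -1.0, 0.002], [0.004, -0.002, -1.0]]
ft_force: [-0.2, -0.7, 0.3]
opening: 0.601
grasp_force: 0.0
```

```bash
cat >> h.py <<'E'
def tray(p,P,d):
    g=p.max(-1); ok=(d>0)
    N=lambda x,y,r:(np.hypot(P[...,0]-x,P[...,1]-y)<r)&ok
    hd=N(.478,.224,.075)&(g<75)&(P[...,2]>.022)&(P[...,2]<.055)
    n,l,st,_=cv2.connectedComponentsWithStats(hd.astype(np.uint8)); hd=l==1+st[1:,4].argmax()
    c,(a,b),ang=cv2.minAreaRect(P[hd][:,:2].astype(np.float32))
    q=P[hd];w=np.linalg.svd(q[:,:2]-q[:,:2].mean(0),full_matrices=False)[2][0];w=w*np.sign(w[0])
    print('handle',hd.sum(),'rect',np.round(c,4),round(a,3),round(b,3),'svd deg',np.degrees(np.arctan2(w[1],w[0])).round(1),'z',np.percentile(q[:,2],[5,50,95]).round(3))
    pn=N(.566,.309,.06)&(P[...,2]>.005)&(P[...,2]<.016)&(g>120)
    print('pan',[np.round(v,4) for v in cv2.minEnclosingCircle(P[pn][:,:2].astype(np.float32))])
    bl=N(.566,.309,.04)&(g<90)&(P[...,2]>.02)&(P[...,2]<.045)
    print('ball',[np.round(v,4) for v in cv2.minEnclosingCircle(P[bl][:,:2].astype(np.float32))],P[bl][:,2].max())
E
python3 - <<'E'
from h import *
z=np.load('top.npz');tray(z['p'],cloud(z['d'],z),z['d'])
z=np.load('w1.npz');tray(z['p'],z['P'],z['d'])
p,d,m=snap('top');P=cloud(d,m)
k=(d>0)&(P[...,2]>.21)&(P[...,2]<.35)&(abs(P[...,1]+.01)<.06)&(P[...,0]>.55)&(P[...,0]<.72);print(np.percentile(P[k],[1,50,99],axis=0).round(3),k.sum())
s=env.state();print(s['position'],s['joints'])
E
```

```text
handle 180 rect [0.4764 0.2283] 0.11 0.014 svd deg 42.6 z [0.033 0.037 0.042]
pan [array([0.565 , 0.3086]), np.float64(0.0579)]
ball [array([0.568 , 0.3121]), np.float64(0.0153)] 0.04135421645572235
handle 398 rect [0.4742 0.228 ] 0.104 0.013 svd deg 41.7 z [0.033 0.039 0.041]
pan [array([0.5607, 0.3112]), np.float64(0.0464)]
ball [array([0.567 , 0.3121]), np.float64(0.0155)] 0.03990713322321343
[[ 0.556 -0.056  0.21 ]
 [ 0.63  -0.018  0.265]
 [ 0.718  0.016  0.339]] 575
[0.57526354 0.08178918 0.3678975 ] [ 0.133919    0.40253404 -0.49810779  1.04262499  0.18402354  1.73900746
 -1.85559623]
```

Emit:
step_arm([
  [[-0.012,0.018,0,6],[-0.012,0.018,-0.01,6],[-0.012,0.018,-0.02,6],[-0.012,0.018,-0.02,6],[-0.012,0.018,-0.03,6],[-0.012,0.018,-0.03,6],[-0.012,0.018,-0.02,6],[-0.0155,0.02,0,0]],
])

```text
t: 8.7
position: [0.4816, 0.2167, 0.2332]
tcp_rot: [[0.742, 0.67, -0.004], [0.67, -0.742, -0.002], [-0.004, -0.001, -1.0]]
ft_force: [0.3, -0.1, -0.6]
opening: 0.602
grasp_force: 0.0
```

Emit:
step_arm([
  [[0,0,0,0],[0,0,0,0]],
])

```text
t: 8.9
position: [0.4836, 0.2181, 0.2369]
tcp_rot: [[0.742, 0.671, 0.003], [0.671, -0.742, 0.001], [0.002, 0.001, -1.0]]
ft_force: [0.6, 0.4, -0.4]
opening: 0.602
grasp_force: 0.0
```

Run:
```python
from h import *
s=env.state();R=s['tcp_rot'];print(s['t'],s['position'],np.degrees(np.arctan2(R[1,0],R[0,0])),s['joints'].round(2))
p,d,m=snap('wrist','w3.png');P=cloud(d,m);tray(p,P,d)
k=(d>0)&(P[...,2]>.1)&(np.hypot(P[...,0]-s['position'][0],P[...,1]-s['position'][1])<.05)
q=P[k];b=q[q[:,2]<q[:,2].min()+.02];print('tips',b.min(0),b.max(0), b.mean(0))
Rz=R[:,:2].T@(b[:,:2]-s['position'][:2]).T if 0 else (b-s['position'])@R
y=Rz[:,1];print('tool y of tips',y[y<0].max(),y[y<0].min(),y[y>0].min(),y[y>0].max(),'x',Rz[:,0].min(),Rz[:,0].max(),'z',Rz[:,2].max())
```

```text
8.9 [0.48363513 0.21809957 0.23693663] 42.12087648417621 [ 0.06  0.33 -0.69  1.5   0.21  1.39 -1.47]
handle 823 rect [0.473  0.2299] 0.106 0.013 svd deg 42.3 z [0.037 0.039 0.041]
pan [array([0.562 , 0.3097]), np.float64(0.0463)]
ball [array([0.5656, 0.3144]), np.float64(0.0164)] 0.03987377576907625
tips [0.45845478 0.19199028 0.26198096] [0.5153482  0.25266678 0.28196929] [0.48753922 0.22253204 0.27433859]
tool y of tips -0.02563656884119441 -0.039574206028467 0.024957057292519527 0.03902094121871174 x -0.01074210396483111 0.012917191089431066 z -0.0250277140233258
```

View pics/w3.png

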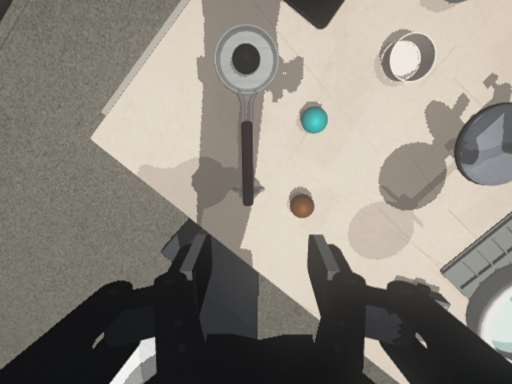

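The picture shows the tray pan at (247,59), the ball at (246,58) in its ring and the handle along (248,163), parallel to the tool's x axis. The brown and turquoise balls lie clear to the right. I'll shift about 20 mm in y, drop most of the way, and recheck.

Emit:
step_arm([
  [[-0.002,0.01,-0.03,0],[0,0.01,-0.04,0],[0,0,-0.04,0],[0,0,-0.03,0],[0,0,-0.015,0],[0,0,0,0],[0,0,0,0]],
])

```text
t: 9.65
position: [0.4827, 0.2368, 0.0815]
tcp_rot: [[0.744, 0.668, 0.001], [0.668, -0.744, 0.0], [0.001, 0.001, -1.0]]
ft_force: [-0.0, 0.8, 0.7]
opening: 0.597
grasp_force: 0.0
```

Run:
```python
from h import *
s=env.state();R=s['tcp_rot'];print(s['t'],s['position'],np.degrees(np.arctan2(R[1,0],R[0,0])))
p,d,m=snap('wrist','w4.png');P=cloud(d,m);tray(p,P,d)
g=p.max(-1);hd=(d>0)&(g<75)&(P[...,2]>.03)&(P[...,2]<.045)&(np.hypot(P[...,0]-.5,P[...,1]-.25)<.04)
L=(P[hd]-s['position'])@R
for x in np.arange(-.02,.05,.01):
    b=L[abs(L[:,0]-x)<.004]
    if len(b)>5: print('x',x.round(2),len(b),'y',b[:,1].min().round(4),b[:,1].max().round(4))
```

```text
9.65 [0.48274666 0.2367679  0.08151724] 41.90438916337406
handle 2302 rect [0.4729 0.2305] 0.108 0.013 svd deg 42.3 z [0.037 0.039 0.041]
pan [array([0.5619, 0.3113]), np.float64(0.0441)]
ball [array([0.5654, 0.3146]), np.float64(0.0166)] 0.04010547998595296
x -0.02 40 y -0.0077 0.0048
x -0.01 173 y -0.0085 0.0048
x 0.0 175 y -0.0084 0.0047
x 0.01 181 y -0.0082 0.0047
x 0.02 187 y -0.0089 0.0046
x 0.03 205 y -0.0088 0.0045
x 0.04 178 y -0.0087 0.0045
```

View pics/w4.png

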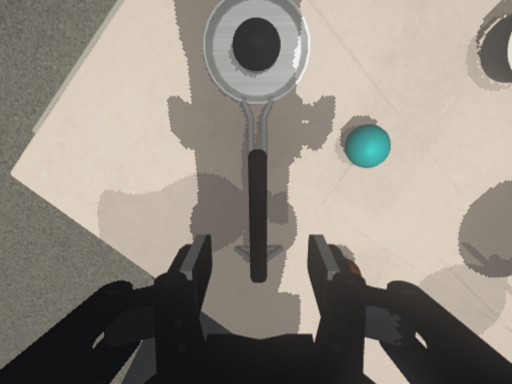

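Looking between the fingers, the handle at (258,215) sits 2 mm off the tool's centre line and parallel to it. I'll correct that and descend.

Emit:
step_arm([
  [[-0.0013,0.0014,-0.025,0],[0,0,-0.025,0],[0,0,-0.02,0],[0,0,-0.01,0],[0,0,-0.006,0],[0,0,0,0],[0,0,0,0]],
])

```text
t: 10.4
position: [0.481, 0.2393, -0.0041]
tcp_rot: [[0.743, 0.669, 0.002], [0.669, -0.743, 0.001], [0.002, 0.001, -1.0]]
ft_force: [0.9, 0.2, 0.4]
opening: 0.601
grasp_force: 0.0
```

Emit:
step_arm([
  [[0,0,-0.003,0],[0,0,0,0],[0,0,0,0],[0,0,0,0],[0,0,0,0]],
], gripper=24)

```text
t: 10.9
position: [0.4801, 0.2387, -0.0081]
tcp_rot: [[0.743, 0.669, 0.0], [0.669, -0.743, 0.0], [0.0, 0.0, -1.0]]
ft_force: [-0.2, 0.3, 0.1]
opening: 0.239
grasp_force: 0.0
```

Emit:
step_arm([
  [[0,0,0,0],[0,0,0,0],[0,0,0,0],[0,0,0,0],[0,0,0,0]],
], gripper=0)

```text
t: 11.4
position: [0.4802, 0.2386, -0.008]
tcp_rot: [[0.743, 0.669, 0.0], [0.669, -0.743, -0.0], [0.0, 0.0, -1.0]]
ft_force: [-0.0, -0.6, 2.7]
opening: 0.148
grasp_force: 58.9
```

The handle is gripped at about 13 mm and 59 N. I'll lift gently.

Emit:
step_arm([
  [[0,0,0.002,0],[0,0,0.004,0],[0,0,0.006,0],[0,0,0.007,0],[0,0,0.007,0],[0,0,0.006,0],[0,0,0.005,0],[0,0,0.003,0]],
])

```text
t: 12.2
position: [0.4803, 0.2388, 0.0325]
tcp_rot: [[0.743, 0.669, 0.001], [0.669, -0.743, 0.0], [0.001, 0.0, -1.0]]
ft_force: [1.1, 0.1, -1.7]
opening: 0.149
grasp_force: 58.4
```

Emit:
step_arm([
  [[0,0,0.004,0],[0,0,0.008,0],[0,0,0.01,0],[0,0,0.011,0],[0,0,0.011,0],[0,0,0.009,0],[0,0,0.005,0],[0,0,0.002,0]],
])

```text
t: 13.0
position: [0.4804, 0.2389, 0.0926]
tcp_rot: [[0.743, 0.669, 0.001], [0.669, -0.743, 0.0], [0.001, 0.0, -1.0]]
ft_force: [0.8, 0.3, -2.0]
opening: 0.152
grasp_force: 58.4
```

```bash
cat >> h.py <<'E'
def carried(f=None):
    s=env.state();R=s['tcp_rot'];t=s['position'];p,d,m=snap('wrist',f);P=cloud(d,m);g=p.max(-1)
    print('t',s['t'],t,'yaw',np.degrees(np.arctan2(R[1,0],R[0,0])).round(2),s['grasp_force'],s['ft_force'])
    L=(P-t)@R*[1,1,-1]; ok=d>0
    N=ok&(L[...,0]>.06)&(L[...,0]<.18)&(abs(L[...,1])<.055)&(L[...,2]>-.06)&(L[...,2]<.05)
    pn=N&(g>110); q=L[pn]; q=q[np.hypot(q[:,0]-.117,q[:,1])<.045]
    A=np.c_[q[:,:2],np.ones(len(q))];
    for _ in range(5):
        c=np.linalg.lstsq(A,q[:,2],rcond=None)[0]; r=abs(A@c-q[:,2]);k=r<max(.002,np.median(r)*2);A,q=A[k],q[k]
    print('pan n',len(q),'tilt deg (x,y)',np.degrees(c[:2]).round(2),'z world',(P[pn][:,2].min(),np.median(P[pn][:,2])),'circ tool',[np.round(v,4) for v in cv2.minEnclosingCircle(L[pn][:,:2].astype(np.float32))])
    bl=N&(g<90)&(L[...,0]>.08); n,l,st,_=cv2.connectedComponentsWithStats(bl.astype(np.uint8));bl=l==1+st[1:,4].argmax()
    o,r=cv2.minEnclosingCircle(P[bl][:,:2].astype(np.float32))
    # sphere fit
    q=P[bl];A=np.c_[2*q,np.ones(len(q))];x=np.linalg.lstsq(A,(q**2).sum(1),rcond=None)[0]
    print('ball circ',np.round(o,4),round(r,4),'sphere',x[:3].round(4),np.sqrt(x[3]+x[:3]@x[:3]).round(4),'top',P[bl][:,2].max().round(4))
E
python3 - <<'E'
from h import *
carried('w5.png')
E
```

```text
t 13.0 [0.48041243 0.23888029 0.09263879] yaw 42.01 58.39770019054413 [ 0.80348713  0.2722899  -1.99828068]
pan n 7595 tilt deg (x,y) [-1.16  0.01] z world (np.float64(0.10195390782805078), np.float64(0.10533317149609317)) circ tool [array([0.1019, 0.0002]), np.float64(0.0424)]
ball circ [0.564  0.3154] 0.0176 sphere [0.5661 0.3155 0.1215] 0.017 top 0.1397
```

View pics/w5.png

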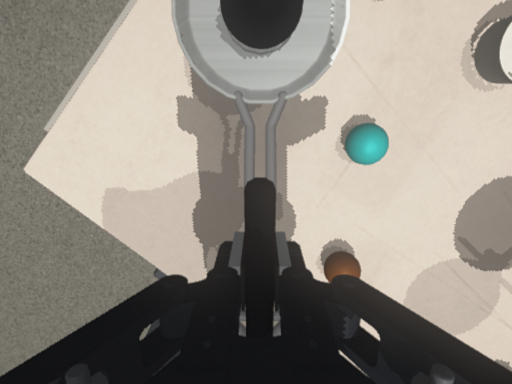

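The tray is held about 1° off level, and the ball sits in its ring at (262,10) in the picture. The sphere fit puts the ball at z = 0.1215 with r = 17 mm, as it should be. I'll carry it across, swinging toward the robot so the gripper body clears the lens head.

Emit:
step_arm([
  [[-0.001,-0.002,0,0],[-0.002,-0.004,0,0],[-0.004,-0.006,0,0],[-0.005,-0.008,0,0],[-0.006,-0.01,0,0],[-0.007,-0.012,0,0],[-0.007,-0.012,0,0],[-0.007,-0.012,0,0]],
])

```text
t: 13.85
position: [0.4403, 0.1712, 0.0918]
tcp_rot: [[0.743, 0.669, -0.0], [0.669, -0.743, -0.001], [-0.0, 0.0, -1.0]]
ft_force: [0.5, 0.2, -2.1]
opening: 0.153
grasp_force: 58.4
```

Emit:
step_arm([
  [[-0.007,-0.012,0,0],[-0.006,-0.012,0,0],[-0.005,-0.012,0,0],[-0.004,-0.012,0,0],[-0.003,-0.012,0,0],[0,-0.012,0,0],[0,-0.012,0,0],[0,-0.012,0,0]],
])

```text
t: 14.65
position: [0.4158, 0.0756, 0.0919]
tcp_rot: [[0.743, 0.669, 0.0], [0.669, -0.743, -0.0], [0.0, 0.0, -1.0]]
ft_force: [-0.5, 0.4, -2.4]
opening: 0.152
grasp_force: 58.4
```

Emit:
step_arm([
  [[0,-0.012,0,0],[0,-0.012,0,0],[0,-0.012,0,0],[0,-0.012,0,0],[0,-0.012,0,0],[0,-0.012,0,0],[0,-0.012,0,0],[0,-0.012,0,0]],
])

```text
t: 15.45
position: [0.4157, -0.0203, 0.092]
tcp_rot: [[0.743, 0.669, 0.001], [0.669, -0.743, -0.0], [0.0, 0.001, -1.0]]
ft_force: [0.2, -0.4, -1.7]
opening: 0.152
grasp_force: 58.4
```

Emit:
step_arm([
  [[0,-0.012,0,0],[0,-0.012,0,0],[0.002,-0.011,0,0],[0.004,-0.01,0,0],[0.006,-0.008,0,0],[0.008,-0.007,0,0],[0.008,-0.004,0,0],[0.008,-0.0025,0,0]],
])

```text
t: 16.25
position: [0.4531, -0.086, 0.0918]
tcp_rot: [[0.743, 0.669, 0.0], [0.669, -0.743, 0.0], [0.0, -0.0, -1.0]]
ft_force: [-0.0, 0.5, -2.1]
opening: 0.15
grasp_force: 58.4
```

Emit:
step_arm([
  [[0.008,0,0,0],[0.008,0,0,0],[0.006,0,0,0],[0.005,0,0,0],[0.003,0,0,0],[0.0015,0,0,0],[0,0,0,0],[0,0,0,0]],
])

```text
t: 17.05
position: [0.4832, -0.0859, 0.0918]
tcp_rot: [[0.743, 0.669, -0.0], [0.669, -0.743, -0.0], [-0.0, -0.0, -1.0]]
ft_force: [0.2, 0.6, -2.1]
opening: 0.152
grasp_force: 58.4
```

Run:
```python
from h import *
carried()
p,d,m=snap('side')
cv2.imwrite('pics/s4.png',cv2.resize(p[80:240,170:330],(560,560),interpolation=cv2.INTER_CUBIC)[:,:,::-1])
P=cloud(d,m)
for n in ['top','side']:
    p,d,m=snap(n);P=cloud(d,m)
    k=(d>0)&(P[...,2]>.204)&(P[...,2]<.216)&(np.hypot(P[...,0]-.57,P[...,1]+.009)<.06)&(P[...,0]<.6)
    q=P[k];A=np.c_[2*q[:,:2],np.ones(len(q))]
    print(n,len(q),'ymin/max',np.percentile(q[:,1],[1,99]),'xmin',q[:,0].min(),'meanz',q[:,2].mean(),cv2.minEnclosingCircle(q[:,:2].astype(np.float32)))
```

```text
t 17.05 [ 0.48320784 -0.08589014  0.09177206] yaw 42.01 58.438183665275574 [ 0.16474658  0.6002005  -2.06305385]
  return _methods._mean(a, axis=axis, dtype=dtype,
  ret = ret.dtype.type(ret / rcount)
Traceback (most recent call last):
  File "h.py", line 32, in carried
    print('pan n',len(q),'tilt deg (x,y)',np.degrees(c[:2]).round(2),'z world',(P[pn][:,2].min(),np.median(P[pn][:,2])),'circ tool',[np.round(v,4) for v in cv2.minEnclosingCircle(L[pn][:,:2].astype(np.float32))])
                                                                                ~~~~~~~~~~~~~~^^
ValueError: zero-size array to reduction operation minimum which has no identity
```

Run:
```python
from h import *
for n in ['top','side']:
    p,d,m=snap(n);P=cloud(d,m);g=p.max(-1).astype(int)
    D=np.hypot(P[...,0]-.57,P[...,1]+.009)
    k=(d>0)&(P[...,2]>.2)&(P[...,2]<.218)&(D<.056)&(P[...,0]<.6)
    q=P[k];print(n,'head',len(q),'y',np.percentile(q[:,1],[1,99]).round(4),'xmin',np.percentile(q[:,0],1).round(4),'z',np.median(q[:,2]).round(4))
    k=(d>0)&(P[...,2]>.085)&(P[...,2]<.15)&(D<.06)
    q=P[k];b=P[k&(g<80)];print('under',len(q),'dark',len(b))
    if len(b)>20:
        A=np.c_[2*b,np.ones(len(b))];x=np.linalg.lstsq(A,(b**2).sum(1),rcond=None)[0]
        print('sphere',x[:3].round(4),np.sqrt(x[3]+x[:3]@x[:3]).round(4),'med',np.median(b,0).round(4),b.min(0).round(3),b.max(0).round(3))
    w=P[k&(g>120)]
    if len(w)>20: print('pan',np.median(w,0).round(4),w.min(0).round(3),w.max(0).round(3))
    k=(d>0)&(P[...,2]>.23)&(P[...,2]<.35)&(abs(P[...,1]+.01)<.05)&(P[...,0]>.6)&(P[...,0]<.7)
    q=P[k];print('cover',len(q),np.polyfit(q[:,2],q[:,0],1) if len(q)>9 else '')
s=env.state();print(s['t'],s['position'],s['ft_force'],s['grasp_force'])
```

```text
top head 971 y [-0.0549  0.0353] xmin 0.5236 z 0.2042
under 13 dark 1
cover 521 [0.26190641 0.55803949]
side head 406 y [-0.0485  0.0414] xmin 0.5195 z 0.2037
under 324 dark 88
sphere [ 0.5701 -0.0157  0.1129] 0.0247 med [0.5669 0.0029 0.1251] [ 0.555 -0.041  0.1  ] [0.583 0.011 0.136]
pan [ 0.5495 -0.023   0.1085] [ 0.521 -0.051  0.1  ] [0.604 0.029 0.121]
cover 260 [0.27257158 0.55287117]
17.2 [ 0.48328969 -0.08592048  0.09183745] [-0.48296173 -0.14575374 -2.05988764] 58.437625765800476
```

The side view puts the ball at about (0.569, -0.009, 0.121), against a lens axis of about (0.570, -0.010). The cover leans about 15° past upright and everything is at rest, so I'm handing in.

```bash
python3 -c "
from bench import env
print(env.finish_job())"
```

```text
the job is handed in; nothing more can be done
None
```

The job is handed in, with no verdict returned: the cover is folded back about 15° past upright, and the gripper is holding the tray still under the lens, with the ball in its pocket within about 3 mm of the lens axis and about 79 mm below it. Tilt was about 1° just after lifting; the lens hid the pan after that.

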